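Point out the spoiled vial and its new place, then log it

ROBOT

A 6-joint arm with a two-finger parallel gripper is mounted at the origin on the work surface. World frame = base frame: x ahead of the robot, y to its left, z up, the work surface at z = 0. Lengths are in m, angles in rad, forces in N, time in s.
With the tool pointing down it reaches from about 0.25 to 0.775 m from the base axis. Payload 4 kg.
Tool frame: the origin (TCP) lies between the finger pads; the fingertips stand 14 mm ahead of it and the grasp point (between the pads) lies 5 mm behind it (robot.tips_ahead is the distance from the TCP to the fingertips, in m); z points along the fingers, y is the direction in which the jaws open and shut (so a half turn about z gives the same grasp; the last joint's range is limited). The gripper opens to 94 mm and grips with 3 to 60 N. Pads are 16 mm wide; open, the fingers measure 119 mm over their backs; the gripper's body (75 mm by 177 mm) begins 78 mm behind the grasp point.
Start: joints at [1.052, 0.087, 1.371, -0, 1.684, -0.103], TCP at [0.222, 0.503, 0.22] pointing down, gripper open.
Joint ranges: [-3.1, 3.1], [-0.76, 2.03], [0.27, 2.55], [-1.08, 4.22], [0.17, 2.65], [-2.57, 2.57]. Speed limits (rad/s): [2.79, 2.79, 3.14, 3.14, 3.14, 3.14].

INTERFACE

Orientations are given as [roll, pitch, yaw] about the fixed x, y, z axes, in that order (R = Rz(yaw) Ry(pitch) Rx(roll)).
In Python, from bench import robot, optics, job gives the robot as it stands.
- The arm moves only by the tool apply_moves, never from a script. Its argument "moves" is a list of rows, each a list of 3 entries, a list of its own where there are three numbers: the shift along the tool's x, y, z in cm, then the turn, a rotation vector about the tool's x, y, z in rad, then the opening, from 0 (shut) to 1 (fully open). In form: [[[tx, ty, tz], [rx, ry, rz], grip], ...]. A call has exactly 10 rows; each row is the pose to reach, as a shift and turn from the pose commanded when the call began, along the tool's axes at that moment; what a row does not reach only later rows make up. A row lasts 1/12 s, in which the tool goes at most 41.7 mm and 7.16 degrees, less where a joint would pass 70% of its speed; a pose out of reach is approached as far as the arm can. A call with a gripper value outside its range is refused whole. The fingers move at their own pace and stop on an object; the grip force is fixed at half the most. Time passes only in rows, so rows that repeat a pose let the fingers close, or fill a call up. It gives the time, the measured TCP pose, the force and the opening at its end, in the units of the state.
- robot.get_obs(): the state, without advancing time (a new reading comes with each control period).
- optics.snapshot(name): name is "side" or "top" or "wrist"; returns the picture (420x560x3 uint8, red, green, blue); there is no depth.
- optics.get_calibration(name): a dict with "fx", "fy", "cx", "cy" (pixels), "rvec" (rotation vector, rad) and "tvec" (3), from world to camera coordinates, as OpenCV has them. Camera axes: x right, y down, z forward; pixel columns grow to the right and rows downward; lengths in m; the calibration is good to about 2 mm. A picture is of the moment at which its call begins: read the wrist's pose just before it. get_calibration takes no time and is no camera call; for the wrist camera it gives the pose at the moment of the call.
- job.close_job(): hands the job in, once; it reports no verdict.
The state is a dict: "time": time; "joint_positions": joint angles; "qvel": joint speeds; "joint_torque": joint torques, N m; "tool_pos": TCP position; "ee_rot": TCP orientation; "wrist_force": force on the tool from outside, world axes, zero at the start; "wrist_torque": the same for the moment, N m; "width": finger opening in m.
Only numpy, scipy, OpenCV 4.12 (cv2) and the standard library are available. Lean on these libraries where they do the work, as an engineer would, in place of code of your own. Each camera call takes 0.05 s, during which the arm holds its last target.

TASK

For the overhead camera that records the sample transfer, point straight down with the closed fingertips at the orange-capped vial in the aluminium rack, staying two or three centimetres above its cap for two full seconds; then point the same way, and as long, at the empty hole with the orange ring in the green box. Only then push the red-balled log lever fully over, away from the robot, and back off from it. Touch no vial, rack or box, do not bring the fingertips low over any other vial, and leave the bottle and beaker as they stand.

Things in the scene. Friction and masses are not known exactly. Their poses are not given: they have to be found in the camera images.
- rack: Aluminium vial rack fixed to the bench, 92 x 176 x 45 mm (x, y, z), with 2 rows of 4 round holes (42 mm between centres), four of them holding vials whose caps stand 68 mm above the bench. Origin at the centre of its underside. Must not be touched.
- spoiled_vial: The spoiled vial: the only vial with an orange cap (plain orange, no red dot), 56 mm high, 23 mm across, standing loose in one of the rack's holes. Origin at the centre of its underside, z up. Must not be touched.
- spoiled_vial_top (a point): Centre of the top face of the orange cap, 68 mm above the bench; z up.
- box: Green storage box fixed to the bench, 70 x 156 x 45 mm (x, y, z), with one row of 3 holes along y, 46 mm between centres: two hold blue-capped vials, one is empty. Its open lid, a tray 16 mm high, lies flat on its +x side (43 to 113 mm from the origin). Origin at the centre of the underside of the block with holes. Must not be touched.
- free_slot_mouth (a point): Centre of the empty hole of the green box, marked by a flat orange ring, 39 mm across, 3 mm thick, lying around its mouth. The point is level with the ring's upper face, 48 mm above the bench; z up. Neighbouring caps stand 20 mm higher.
- free_slot: The flat orange ring itself, fixed; origin at the centre of its underside, on the top of the green box.
- log_lever_base: White switch block of the log lever, 70 x 50 x 25 mm, fixed to the bench. Origin at the centre of its underside; its x axis, level and roughly away from the robot, is the direction in which the lever is pushed. The lever's hinge runs along its y axis, 22 mm above the origin.
- log_lever (a joint): The log lever's angle, rad: 0 = leaning 0.5 rad towards the block's -x (towards the robot, off), 1.0 = its stop, leaning 0.5 rad towards +x (logged). It starts between 0 and 0.15, turns under about 1 to 3 N at the ball and stays where it is left.
- log_lever_tip (a point): Centre of the red ball, 26 mm across, at the end of the lever's 10 mm steel rod, 70 mm from the hinge. About 83 mm above the bench at either end of the swing, 92 mm in the middle.
- solvent: Amber bottle with a blue cap, 150 mm high, 66 mm across, a loose bystander. Origin at the centre of its underside.
- beaker: Glass beaker, 80 mm high, 66 mm across at the rim, a loose bystander. Origin at the centre of its underside.
- vial_a: A clear glass vial with a blue cap and red dot, 56 mm high, 23 mm across, standing in a hole of the aluminium rack. Origin at the centre of its underside, z up; top of the cap 56 mm above it. Must not be touched.
- vial_b: A clear glass vial with a blue cap and red dot, 56 mm high, 23 mm across, standing in a hole of the aluminium rack. Origin at the centre of its underside, z up; top of the cap 56 mm above it. Must not be touched.
- vial_c: A clear glass vial with a blue cap and red dot, 56 mm high, 23 mm across, standing in a hole of the aluminium rack. Origin at the centre of its underside, z up; top of the cap 56 mm above it. Must not be touched.
- vial_d: A clear glass vial with a blue cap and red dot, 56 mm high, 23 mm across, standing in a hole of the green box. Origin at the centre of its underside, z up; top of the cap 56 mm above it. Must not be touched.
- vial_e: A clear glass vial with a blue cap and red dot, 56 mm high, 23 mm across, standing in a hole of the green box. Origin at the centre of its underside, z up; top of the cap 56 mm above it. Must not be touched.
- vial_a_top (a point): Centre of the top of the cap of vial_a, 68 mm above the bench; z up.
- vial_b_top (a point): Centre of the top of the cap of vial_b, 68 mm above the bench; z up.
- vial_c_top (a point): Centre of the top of the cap of vial_c, 68 mm above the bench; z up.
- vial_d_top (a point): Centre of the top of the cap of vial_d, 68 mm above the bench; z up.
- vial_e_top (a point): Centre of the top of the cap of vial_e, 68 mm above the bench; z up.

How it is judged:
On the way, in this order (a step that is already met when the one before it is completed fails the run):
1. The fingertips point at the spoiled vial: grasp point within 16 mm of its axis, 12 to 65 mm above the cap, for 1.5 s (horizontal distance between the grasp point and spoiled_vial_top below 0.016 m and z of the grasp point in the frame of spoiled_vial_top between 0.012 and 0.065 m), for 1.5 s.
2. The fingertips point at the empty hole with the orange ring: grasp point within 16 mm of its axis, 12 to 65 mm above the ring, for 1.5 s (horizontal distance between the grasp point and free_slot_mouth below 0.016 m and z of the grasp point in the frame of free_slot_mouth between 0.012 and 0.065 m), for 1.5 s.
3. The log lever is pushed over (past 0.85 rad) (value of joint log_lever above 0.85 rad), for 0.2 s.
At the end, for the whole second after the job is handed in: The log lever stays past 0.85 rad of its 1.0 rad; every vial stands within 6 mm of where it was, upright within 0.12 rad; bottle and beaker stand within 15 mm of where they were, upright within 0.15 rad (value of joint log_lever above 0.85 rad and distance of each of spoiled_vial, vial_a, vial_b, vial_c, vial_d, vial_e from where it was at the start of the episode below 0.006 m and angle between each of spoiled_vial, vial_a, vial_b, vial_c, vial_d, vial_e's own z axis and vertical below 0.12 rad and distance of each of solvent, beaker from where it was at the start of the episode below 0.015 m and angle between each of solvent, beaker's own z axis and vertical below 0.15 rad); the robot touches nothing.
It fails at once if a vial is touched (contact force between any of the fingers, the arm and spoiled_vial above 0.3 N or contact force between any of the fingers, the arm and vial_a above 0.3 N or contact force between any of the fingers, the arm and vial_b above 0.3 N or contact force between any of the fingers, the arm and vial_c above 0.3 N or contact force between any of the fingers, the arm and vial_d above 0.3 N or contact force between any of the fingers, the arm and vial_e above 0.3 N).
It fails at once if the rack, the green box or its ring is touched (contact force between any of the fingers, the arm and rack above 0.3 N or contact force between any of the fingers, the arm and box above 0.3 N or contact force between any of the fingers, the arm and free_slot above 0.3 N).
It fails at once if the fingertips come low over a wrong vial (grasp point within 12 mm of its axis and less than 40 mm above its cap) ((horizontal distance between the grasp point and vial_a_top below 0.012 m and z of the grasp point in the frame of vial_a_top below 0.04 m) or (horizontal distance between the grasp point and vial_b_top below 0.012 m and z of the grasp point in the frame of vial_b_top below 0.04 m) or (horizontal distance between the grasp point and vial_c_top below 0.012 m and z of the grasp point in the frame of vial_c_top below 0.04 m) or (horizontal distance between the grasp point and vial_d_top below 0.012 m and z of the grasp point in the frame of vial_d_top below 0.04 m) or (horizontal distance between the grasp point and vial_e_top below 0.012 m and z of the grasp point in the frame of vial_e_top below 0.04 m)).
It fails at once if a vial is moved or lifted by more than 10 mm (distance of any of spoiled_vial, vial_a, vial_b, vial_c, vial_d, vial_e from where it was at the start of the episode above 0.01 m).
It fails at once if the bottle or the beaker is shifted by more than 15 mm or tipped (distance of any of solvent, beaker from where it was at the start of the episode above 0.015 m or angle between any of solvent, beaker's own z axis and vertical above 0.3 rad).
It also fails if it takes over 54 s, if anything falls off the work surface, if the arm or the gripper's body presses on something with over 40 N, if the wrist force passes 120 N, or if a joint passes its speed limit or range.

## Working session

There is one attempt and no reset: what is moved stays moved. The work goes in short steps, Python scripts to look and compute and a tool call to move; the robot and the scene stay as the last step left them, time stands still between calls to the robot, and variables do not carry over. Pictures are saved under pics/ and viewed, and the job is handed in when it is done.

Besides the shell and the picture viewer there is one more tool, called after "Call:" by a JSON object that holds its "api" and its "payload". apply_moves: Moves the arm, as the interface text tells. Its arguments: {"type":"object","properties":{"moves":{"type":"array"}},"required":["moves"]}

```bash
mkdir -p pics; python3 - <<'E'
from bench import robot, optics, job
import cv2,numpy as np
for n in ["top","side","wrist"]:
    c=optics.get_calibration(n); im=optics.snapshot(n)
    cv2.imwrite(f"pics/{n}0.png",im[:,:,::-1]); print(n,c)
    R=cv2.Rodrigues(np.array(c["rvec"]))[0]; print("campos",-R.T@np.array(c["tvec"]))
print(robot.get_obs())
E
```

```text
top {'fx': 483.65352292765533, 'fy': 483.65352292765533, 'cx': 276.60854522892356, 'cy': 213.43639213421525, 'rvec': array([ 2.14481353, -2.16131761,  0.15470218]), 'tvec': array([0.01577593, 0.58209239, 1.06756928])}
campos [0.43057797 0.01865963 1.13711873]
side {'fx': 405.92382232465815, 'fy': 405.92382232465815, 'cx': 282.0789903433008, 'cy': 207.04505582784853, 'rvec': array([ 0.39007961, -2.62705081,  1.39370516]), 'tvec': array([0.56755197, 0.15984002, 1.01471705])}
campos [0.32037682 0.88334924 0.70311277]
wrist {'fx': 304.62962403024926, 'fy': 304.62962403024926, 'cx': 279.57903438577495, 'cy': 210.58591628212795, 'rvec': array([-2.42505669, -1.58055946, -0.2231351 ]), 'tvec': array([-0.54742892, -0.02882664,  0.39160421])}
campos [0.1465632  0.53452596 0.38296799]
{'time': 0.15, 'joint_positions': array([ 1.05189956e+00,  8.78221962e-02,  1.37184680e+00,  1.57997707e-05,
        1.68359066e+00, -1.03095157e-01]), 'qvel': array([-0.00063784, -0.00141512, -0.00446984, -0.00059419,  0.00139801,
        0.00142833]), 'joint_torque': array([ 1.20018856e-03, -3.40641081e+01, -3.02793753e+01,  7.18206377e-02,
        3.05102463e-02, -1.11835905e-04]), 'tool_pos': array([0.22196908, 0.50281225, 0.21858341]), 'ee_rot': array([-3.13993612e+00, -1.87173848e-04,  2.72579265e+00]), 'wrist_force': array([ 0.75823035,  0.88459373, -0.05234821]), 'wrist_torque': array([ 0.00538747,  0.015975  , -0.03564487]), 'width': 0.094455673521899}
```

View pics/top0.png

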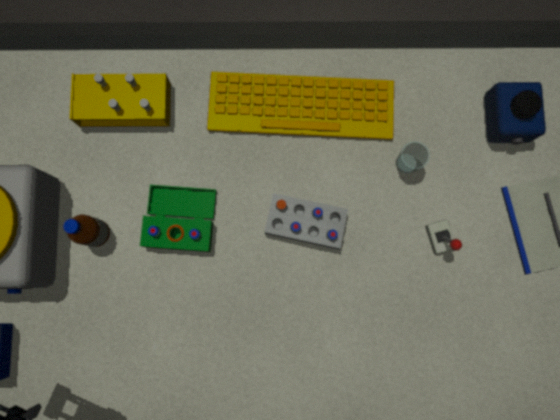

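View pics/side0.png

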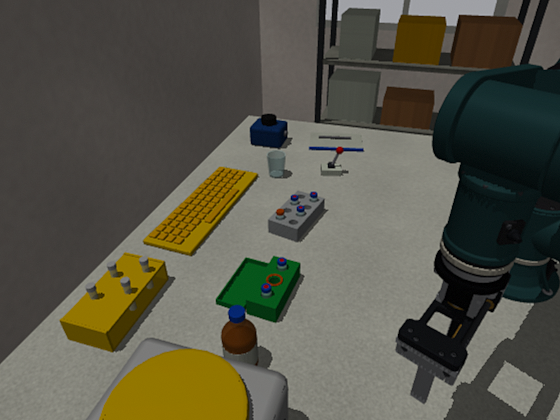

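View pics/wrist0.png

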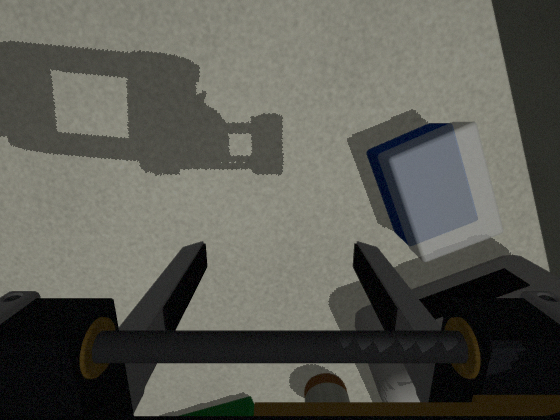

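The top view shows the orange cap at about (281,205), the ring at (176,233), blue caps around (195,234), (154,230), (318,212), (295,227) and (332,235), and the red ball at (456,244) beside its white block at (440,237). Next I'll measure these.

```bash
cat > h.py <<'E'
import cv2,numpy as np
def cal(c):
    R=cv2.Rodrigues(np.array(c["rvec"]))[0]; t=np.array(c["tvec"]); K=np.array([[c["fx"],0,c["cx"]],[0,c["fy"],c["cy"]],[0,0,1]]); return R,t,K
def plane(c,p,z):
    R,t,K=cal(c); d=R.T@np.linalg.inv(K)@np.array([p[0],p[1],1.]); o=-R.T@t; return o+d*(z-o[2])/d[2]
def tri(c1,p1,c2,p2):
    P=[]
    for c in(c1,c2):
        R,t,K=cal(c); P.append(K@np.c_[R,t])
    X=cv2.triangulatePoints(P[0],P[1],np.array(p1,float).reshape(2,1),np.array(p2,float).reshape(2,1)); return (X[:3]/X[3]).ravel()
def blobs(im,lo,hi,amin=6):
    hsv=cv2.cvtColor(im,cv2.COLOR_RGB2HSV); m=cv2.inRange(hsv,lo,hi)
    n,l,s,c=cv2.connectedComponentsWithStats(m); return [(c[i].round(1).tolist(),s[i].tolist()) for i in range(1,n) if s[i][4]>=amin]
E
python3 - <<'E'
from h import *
from bench import optics
for n in("top","side"):
    im=cv2.imread(f"pics/{n}0.png")[:,:,::-1].copy(); c=optics.get_calibration(n)
    x0,x1,y0,y1=(120,500,150,270) if n=="top" else (200,370,130,330)
    s=im[y0:y1,x0:x1].copy()
    for nm,lo,hi in[("orange",(4,150,120),(14,255,255)),("red",(0,150,100),(3,255,255)),("blue",(105,100,60),(135,255,255)),("red2",(170,120,100),(180,255,255)),("white",(0,0,195),(180,40,255))]:
        for cc,st in blobs(s,lo,hi):
            p=(cc[0]+x0,cc[1]+y0); print(n,nm,np.round(p,1),st[2:], [np.round(plane(c,p,z)[:2],3).tolist() for z in(.048,.068,.085)])
im=cv2.imread("pics/top0.png")
cv2.imwrite("pics/a.png",cv2.resize(im[200:265,400:480],None,fx=9,fy=9,interpolation=cv2.INTER_CUBIC))
im=cv2.imread("pics/side0.png")
cv2.imwrite("pics/b.png",cv2.resize(im[135:185,300:370],None,fx=10,fy=10,interpolation=cv2.INTER_CUBIC))
E
```

```text
top orange [280.8 203.7] [9, 8, 50] [[0.603, 0.002], [0.6, 0.002], [0.598, 0.002]]
top red [456.4 243.5] [9, 8, 56] [[0.51, -0.394], [0.508, -0.387], [0.507, -0.38]]
top blue [317.  212.4] [9, 10, 48] [[0.583, -0.081], [0.58, -0.079], [0.578, -0.077]]
top blue [295.  226.7] [9, 10, 47] [[0.55, -0.03], [0.548, -0.029], [0.546, -0.028]]
top blue [153.5 230.7] [9, 10, 42] [[0.544, 0.29], [0.542, 0.285], [0.54, 0.281]]
top blue [194.5 233.8] [9, 10, 42] [[0.536, 0.197], [0.534, 0.194], [0.532, 0.191]]
top blue [331.9 234.5] [9, 10, 48] [[0.532, -0.113], [0.53, -0.111], [0.529, -0.109]]
top red2 [317.9 211.7] [3, 4, 9] [[0.584, -0.083], [0.582, -0.081], [0.579, -0.079]]
top red2 [295.3 226.1] [4, 3, 9] [[0.552, -0.031], [0.55, -0.03], [0.548, -0.029]]
top red2 [152.2 230. ] [4, 3, 9] [[0.545, 0.293], [0.543, 0.288], [0.541, 0.283]]
top red2 [193.7 233.1] [4, 3, 9] [[0.538, 0.199], [0.536, 0.196], [0.534, 0.193]]
top red2 [332.6 234.1] [4, 3, 11] [[0.533, -0.115], [0.531, -0.112], [0.53, -0.11]]
side orange [279.5 210.2] [6, 3, 15] [[0.609, -0.025], [0.6, 0.003], [0.592, 0.027]]
side orang
[... 312 characters left out ...]
0.765, -0.476]]
side blue [321.8 147.6] [27, 3, 56] [[0.58, -0.457], [0.573, -0.416], [0.566, -0.381]]
side blue [352.7 148.5] [20, 2, 39] [[0.471, -0.482], [0.466, -0.44], [0.462, -0.404]]
side blue [313.  194.7] [7, 6, 27] [[0.536, -0.132], [0.53, -0.101], [0.524, -0.075]]
side blue [294.  197.4] [8, 6, 25] [[0.587, -0.101], [0.579, -0.071], [0.572, -0.046]]
side blue [300.1 207.9] [8, 7, 29] [[0.555, -0.053], [0.548, -0.024], [0.542, 0.0]]
side blue [281.1 261.5] [9, 9, 39] [[0.54, 0.182], [0.533, 0.203], [0.528, 0.222]]
side blue [265.5 287.8] [10, 10, 48] [[0.548, 0.275], [0.541, 0.294], [0.535, 0.31]]
side blue [235.7 312.7] [17, 18, 212] [[0.584, 0.361], [0.576, 0.377], [0.569, 0.39]]
```

View pics/a.png

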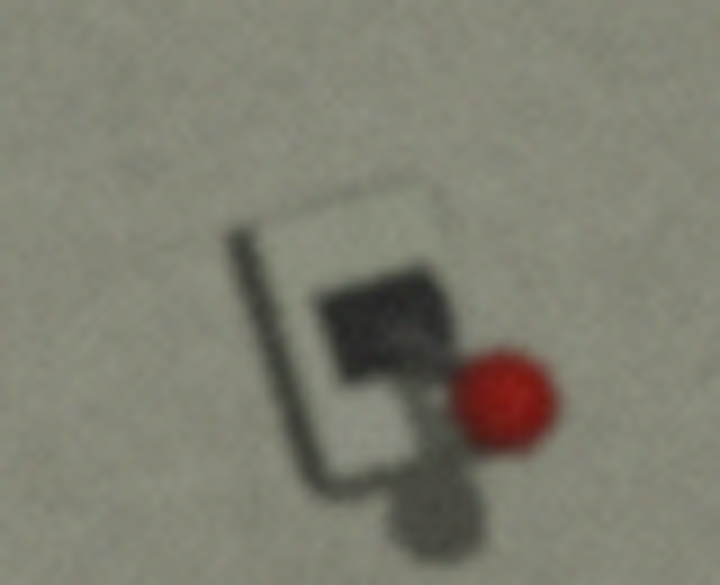

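View pics/b.png

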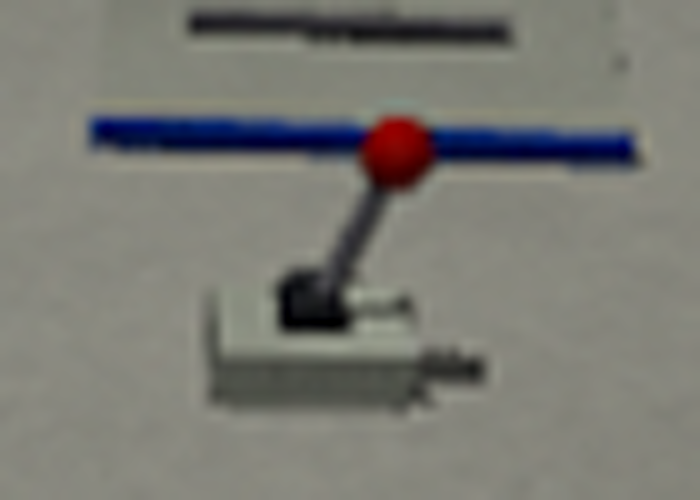

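```bash
python3 - <<'E'
from h import *
from bench import optics,robot
ct=optics.get_calibration("top");cs=optics.get_calibration("side")
im=cv2.imread("pics/top0.png")[:,:,::-1].copy()
s=im[215:252,160:190]
for b in blobs(s,(4,120,60),(18,255,255)): 
    p=(b[0][0]+160,b[0][1]+215); bb=b[1]; q=(160+bb[0]+(bb[2]-1)/2,215+bb[1]+(bb[3]-1)/2)
    print("ring",p,q,b[1],plane(ct,p,.048),plane(ct,q,.048))
print("ball",tri(ct,(456.4,243.5),cs,(339,148.5+.2)))
f=lambda x,y:(400+(x+.5)/9-.5,200+(y+.5)/9-.5)
g=lambda x,y:(300+(x+.5)/10-.5,135+(y+.5)/10-.5)
tl,tr,bl=[plane(ct,f(*p),.025) for p in((250,228),(430,187),(335,480))]
print("top corners",tl,tr,bl,np.linalg.norm(tl-tr),np.linalg.norm(tl-bl))
d=tl-bl;print("yaw",np.arctan2(d[1],d[0])); e=tl-tr; print("yaw2",np.arctan2(-e[0],e[1])); print("centre",(tr+bl)/2)
for p in((215,355),(425,358),(218,290),(408,298)): print("side", plane(cs,g(*p),.025))
print(robot.get_obs()["joint_positions"])
cb=np.array(optics.get_calibration("wrist")["tvec"])
# bystanders
for n,p in(("bottle base",(100,236)),("beaker",(410,162))): print(n,plane(ct,p,.04))
E
```

```text
ring (174.8, 232.4) (175.0, 232.5) [8, 10, 15, 16, 60] [0.5395309  0.24163592 0.048     ] [0.53930073 0.24118009 0.048     ]
ball [ 0.50607733 -0.37808393  0.09050994]
top corners [ 0.55493058 -0.33791747  0.025     ] [ 0.56522297 -0.38496608  0.025     ] [ 0.49000072 -0.35638308  0.025     ] 0.048161241352613945 0.06750456045794592
yaw 0.2770778605456809
yaw2 0.21536786456969376
centre [ 0.52761185 -0.37067458  0.025     ]
side [ 0.55422002 -0.33057111  0.025     ]
side [ 0.48462802 -0.34910109  0.025     ]
side [ 0.56347631 -0.37734715  0.025     ]
side [ 0.49801475 -0.39060231  0.025     ]
[ 1.05189956e+00  8.78221962e-02  1.37184680e+00  1.57997707e-05
  1.68359066e+00 -1.03095157e-01]
bottle base [0.53339424 0.4127488  0.04      ]
beaker [ 0.70080751 -0.30017147  0.04      ]
```

Call:
{"api": "apply_moves", "payload": {"moves": [[[-1, -0.6, 0], [0, 0, 0.05], 0], [[-3, -1.7, 0], [0, 0, 0.15], 0], [[-6, -3.4, 0], [0, 0, 0.25], 0], [[-9, -5, 0], [0, 0, 0.35], 0], [[-12, -6.7, 0], [0, 0, 0.45], 0], [[-15, -8.4, 0], [0, 0, 0.55], 0], [[-18, -10, 0], [0, 0, 0.65], 0], [[-21, -11.7, 0], [0, 0, 0.75], 0], [[-24, -13.4, 0], [0, 0, 0.85], 0], [[-27, -15, 0], [0, 0, 0.95], 0]]}}

```text
time: 0.98
tool_pos: [0.4091, 0.2552, 0.2193]
ee_rot: [-3.141, 0.0, 1.771]
wrist_force: [0.0, 0.6, -0.8]
width: 0.0307
```

```bash
cat > plan.py <<'E'
import sys,numpy as np
from scipy.spatial.transform import Rotation as Ro
from bench import robot
o=robot.get_obs(); p=o["tool_pos"]; R=Ro.from_euler("xyz",o["ee_rot"])
print(o["time"],p.round(4),o["ee_rot"].round(4),o["joint_positions"].round(3),o["width"],o["wrist_force"].round(2))
a=list(map(float,sys.argv[1:]))
G=Ro.from_euler("xyz",[np.pi,0,a[3]])
print("shift cm",(R.inv().apply(np.array(a[:3])-p)*100).round(2),"rot",(R.inv()*G).as_rotvec().round(3))
E
python3 plan.py .600 .002 .2 .25
```

```text
0.9833 [0.4091 0.2552 0.2193] [-3.1413  0.      1.7709] [ 0.44  -0.065  1.524  0.     1.682  0.24 ] 0.030731742024785444 [ 0.01  0.62 -0.76]
shift cm [-28.61  13.68   1.92] rot [-0.     0.     1.521]
```

Call:
{"api": "apply_moves", "payload": {"moves": [[[-3, 1.4, 0], [0, 0, 0.1], 0], [[-6, 2.8, 0], [0, 0, 0.2], 0], [[-9, 4.2, 0], [0, 0, 0.3], 0], [[-12, 5.7, 0], [0, 0, 0.4], 0], [[-15, 7.1, 0], [0, 0, 0.5], 0], [[-18, 8.5, 0], [0, 0, 0.6], 0], [[-21, 10, 0], [0, 0, 0.7], 0], [[-24, 11.5, 0], [0, 0, 0.8], 0], [[-26.5, 12.7, 0], [0, 0, 0.9], 0], [[-28.6, 13.7, 0], [0, 0, 1.0], 0]]}}

```text
time: 1.82
tool_pos: [0.6017, 0.0027, 0.2186]
ee_rot: [-3.141, 0.001, 0.769]
wrist_force: [0.2, 0.1, -0.6]
width: 0.0004
```

```bash
python3 plan.py .600 .002 .107 .25; python3 - <<'E'
from bench import optics
import cv2
for n in("wrist","side"): cv2.imwrite(f"pics/{n}1.png",optics.snapshot(n)[:,:,::-1])
E
```

```text
1.8167 [0.6017 0.0027 0.2186] [-3.1409e+00  9.0000e-04  7.6940e-01] [-0.09   0.204  1.241 -0.     1.698  0.712] 0.00037956924767556215 [ 0.22  0.08 -0.6 ]
shift cm [-0.16 -0.06 11.16] rot [-0.     0.001  0.519]
```

View pics/wrist1.png

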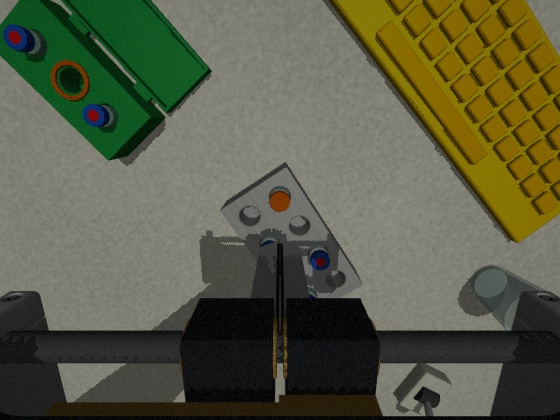

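View pics/side1.png

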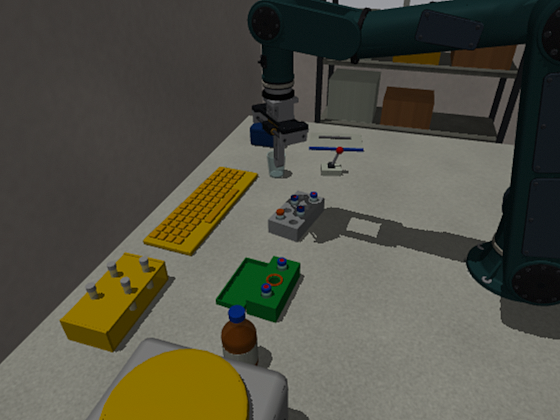

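The wrist view shows the gripper shut, with the orange cap at (280,201) and the ring at (70,80). I'll check both against the top-view positions.

```bash
python3 - <<'E'
from h import *
from bench import optics,robot
c=optics.get_calibration("wrist"); im=cv2.imread("pics/wrist1.png")[:,:,::-1].copy()
for b in blobs(im,(4,150,60),(16,255,255),30): print(b,[plane(c,b[0],z).round(4)[:2] for z in(.048,.066,.068)])
for b in blobs(im,(170,120,60),(180,255,255),20)+blobs(im,(0,150,60),(3,255,255),20): print("dot",b[0],b[1][4],plane(c,b[0],.068).round(4)[:2])
for p in((425,364),(452,381),(396,401)): print(plane(c,p,.025))
E
python3 plan.py .600 .002 .107 .25
```

```text
([69.2, 79.4], [51, 60, 38, 40, 482]) [array([0.5405, 0.239 ]), array([0.547 , 0.2292]), array([0.5477, 0.2282])]
([279.3, 200.9], [270, 191, 20, 21, 328]) [array([ 0.5977, -0.0028]), array([6.011e-01, 4.000e-04]), array([0.6015, 0.0008])]
dot [14.7, 37.0] 86 [0.5436 0.2843]
dot [93.1, 115.3] 68 [0.5362 0.193 ]
dot [320.6, 261.9] 34 [ 0.5829 -0.0823]
[ 0.56555901 -0.32500781  0.025     ]
[ 0.57409043 -0.37740927  0.025     ]
[ 0.49304485 -0.34762895  0.025     ]
1.9167 [0.6021 0.0016 0.2179] [-3.141e+00  1.800e-03  7.704e-01] [-9.100e-02  2.050e-01  1.241e+00 -1.000e-03  1.697e+00  7.090e-01] 0.00034665251676764276 [-0.09  0.88 -0.02]
shift cm [-0.1  -0.16 11.09] rot [-0.     0.002  0.52 ]
```

Call:
{"api": "apply_moves", "payload": {"moves": [[[-0.1, -0.1, 1], [0, 0, 0], 0], [[-0.1, -0.1, 2.5], [0, 0, 0], 0], [[-0.1, -0.1, 4], [0, 0, 0], 0], [[-0.1, -0.1, 5.5], [0, 0, 0], 0], [[-0.1, -0.1, 7], [0, 0, 0], 0], [[-0.1, -0.1, 8.5], [0, 0, 0], 0], [[-0.1, -0.1, 10], [0, 0, 0], 0], [[-0.1, -0.1, 10.8], [0, 0, 0], 0], [[-0.1, -0.1, 11], [0, 0, 0], 0], [[-0.1, -0.1, 11], [0, 0, 0], 0]]}}

```text
time: 2.75
tool_pos: [0.5986, 0.0057, 0.1087]
ee_rot: [-3.14, 0.001, 0.777]
wrist_force: [-0.0, -1.3, 0.6]
width: 0.0005
```

```bash
python3 plan.py .601 .001 .107 .25;python3 - <<'E'
from bench import optics
import cv2
cv2.imwrite("pics/side2.png",cv2.resize(optics.snapshot("side")[140:260,220:380,::-1],None,fx=4,fy=4))
E
```

```text
2.75 [0.5986 0.0057 0.1087] [-3.1401e+00  9.0000e-04  7.7740e-01] [-0.085  0.241  1.416  0.     1.486  0.708] 0.00049487783227699 [-0.04 -1.28  0.56]
shift cm [-0.15  0.5   0.17] rot [-0.001  0.001  0.527]
```

View pics/side2.png

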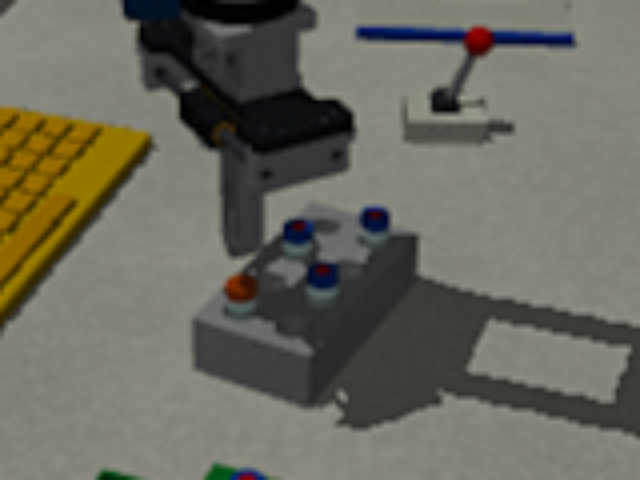

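The fingertips are about 26 mm above the orange cap. I'll make a small correction and hold.

Call:
{"api": "apply_moves", "payload": {"moves": [[[-0.1, 0.3, 0.1], [0, 0, 0], 0], [[-0.1, 0.3, 0.1], [0, 0, 0], 0], [[-0.1, 0.3, 0.1], [0, 0, 0], 0], [[-0.1, 0.3, 0.1], [0, 0, 0], 0], [[-0.1, 0.3, 0.1], [0, 0, 0], 0], [[-0.1, 0.3, 0.1], [0, 0, 0], 0], [[-0.1, 0.3, 0.1], [0, 0, 0], 0], [[-0.1, 0.3, 0.1], [0, 0, 0], 0], [[-0.1, 0.3, 0.1], [0, 0, 0], 0], [[-0.1, 0.3, 0.1], [0, 0, 0], 0]]}}

```text
time: 3.63
tool_pos: [0.6009, 0.002, 0.1084]
ee_rot: [-3.141, -0.0, 0.776]
wrist_force: [-0.4, 0.1, 0.4]
width: 0.0004
```

Call:
{"api": "apply_moves", "payload": {"moves": [[[0, 0, 0], [0, 0, 0], 0], [[0, 0, 0], [0, 0, 0], 0], [[0, 0, 0], [0, 0, 0], 0], [[0, 0, 0], [0, 0, 0], 0], [[0, 0, 0], [0, 0, 0], 0], [[0, 0, 0], [0, 0, 0], 0], [[0, 0, 0], [0, 0, 0], 0], [[0, 0, 0], [0, 0, 0], 0], [[0, 0, 0], [0, 0, 0], 0], [[0, 0, 0], [0, 0, 0], 0]]}}

```text
time: 4.47
tool_pos: [0.6009, 0.002, 0.1085]
ee_rot: [-3.142, -0.0, 0.776]
wrist_force: [0.2, 0.6, 0.4]
width: 0.0003
```

Call:
{"api": "apply_moves", "payload": {"moves": [[[0, 0, 0], [0, 0, 0], 0], [[0, 0, 0], [0, 0, 0], 0], [[0, 0, 0], [0, 0, 0], 0], [[0, 0, 0], [0, 0, 0], 0], [[0, 0, 0], [0, 0, 0], 0], [[0, 0, 0], [0, 0, 0], 0], [[0, 0, 0], [0, 0, 0], 0], [[0, 0, 0], [0, 0, 0], 0], [[0, 0, 0], [0, 0, 0], 0], [[0, 0, 0], [0, 0, 0], 0]]}}

```text
time: 5.3
tool_pos: [0.6009, 0.0019, 0.1085]
ee_rot: [-3.142, -0.0, 0.776]
wrist_force: [-0.6, -0.2, -0.9]
width: 0.0009
```

```bash
python3 plan.py .601 .001 .2 .25;python3 plan.py .5395 .2405 .2 .25
```

```text
5.3 [0.6009 0.0019 0.1085] [-3.1416e+00 -1.0000e-04  7.7580e-01] [-0.091  0.245  1.412  0.     1.485  0.704] 0.0008904153678750341 [-0.58 -0.23 -0.86]
shift cm [-0.06  0.07 -9.15] rot [-0.    -0.     0.526]
5.3 [0.6009 0.0019 0.1085] [-3.1416e+00 -1.0000e-04  7.7580e-01] [-0.091  0.245  1.412  0.     1.485  0.704] 0.0008904153678750341 [-0.58 -0.23 -0.86]
shift cm [ 12.32 -21.33  -9.15] rot [-0.    -0.     0.526]
```

Call:
{"api": "apply_moves", "payload": {"moves": [[[0, 0, -1.5], [0, 0, 0], 0], [[0, 0, -4], [0, 0, 0], 0], [[0, 0, -7], [0, 0, 0], 0], [[0, 0, -9], [0, 0, 0], 0], [[1, -1.7, -9], [0, 0, 0], 0], [[2.5, -4.3, -9], [0, 0, 0], 0], [[4, -6.9, -9], [0, 0, 0], 0], [[5.5, -9.5, -9], [0, 0, 0], 0], [[7, -12.1, -9], [0, 0, 0], 0], [[8.5, -14.7, -9], [0, 0, 0], 0]]}}

```text
time: 6.13
tool_pos: [0.5581, 0.1676, 0.1986]
ee_rot: [3.142, -0.0, 0.776]
wrist_force: [0.7, -0.1, 0.1]
width: 0.0007
```

```bash
python3 plan.py .5395 .2405 .15 .25
```

```text
6.1333 [0.5581 0.1676 0.1986] [ 3.1415e+00 -3.0000e-04  7.7550e-01] [0.194 0.165 1.326 0.    1.651 0.99 ] 0.0006796101707131734 [ 0.71 -0.08  0.11]
shift cm [ 3.77 -6.51  4.86] rot [-0.    -0.     0.526]
```

Call:
{"api": "apply_moves", "payload": {"moves": [[[1.3, -2.3, 0], [0, 0, 0], 0], [[2.6, -4.5, 0], [0, 0, 0], 0], [[3.5, -6, 0], [0, 0, 0], 0], [[3.8, -6.5, 0.3], [0, 0, 0], 0], [[3.8, -6.5, 1.5], [0, 0, 0], 0], [[3.8, -6.5, 3], [0, 0, 0], 0], [[3.8, -6.5, 4.5], [0, 0, 0], 0], [[3.8, -6.5, 6], [0, 0, 0], 0], [[3.8, -6.5, 7], [0, 0, 0], 0], [[3.8, -6.5, 7.3], [0, 0, 0], 0]]}}

```text
time: 6.97
tool_pos: [0.5391, 0.2376, 0.1221]
ee_rot: [-3.14, 0.005, 0.774]
wrist_force: [-0.2, 0.1, -0.1]
width: 0.0003
```

```bash
python3 plan.py .5398 .2405 .089 .25; python3 - <<'E'
from bench import optics
import cv2
cv2.imwrite("pics/side3.png",cv2.resize(optics.snapshot("side")[180:340,200:360,::-1],None,fx=3.5,fy=3.5))
E
```

```text
6.9667 [0.5391 0.2376 0.1221] [-3.1397  0.005   0.7743] [ 0.319  0.215  1.42  -0.     1.512  1.116] 0.000325856016230791 [-0.17  0.12 -0.06]
shift cm [ 0.27 -0.15  3.31] rot [-0.001  0.005  0.524]
```

View pics/side3.png

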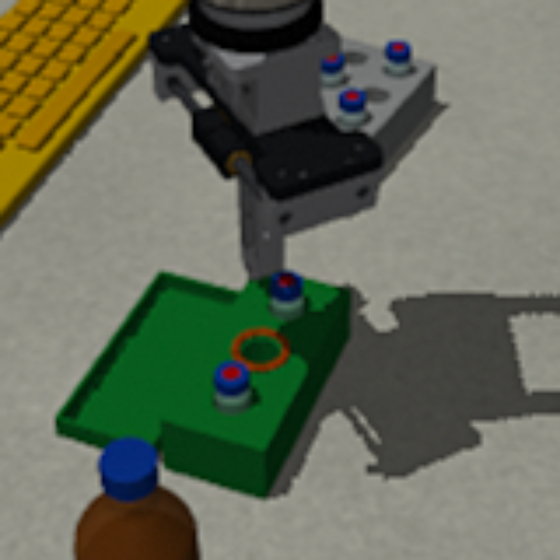

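The side view shows the tips about 60 mm above the ring plane and lined up with it. I'll descend 3.2 cm.

Call:
{"api": "apply_moves", "payload": {"moves": [[[0.1, 0, 0.3], [0, 0, 0], 0], [[0.2, -0.1, 0.9], [0, 0, 0], 0], [[0.2, -0.1, 1.5], [0, 0, 0], 0], [[0.2, -0.1, 2.1], [0, 0, 0], 0], [[0.2, -0.1, 2.6], [0, 0, 0], 0], [[0.2, -0.1, 3], [0, 0, 0], 0], [[0.2, -0.1, 3.2], [0, 0, 0], 0], [[0.2, -0.1, 3.2], [0, 0, 0], 0], [[0.2, -0.1, 3.2], [0, 0, 0], 0], [[0.2, -0.1, 3.2], [0, 0, 0], 0]]}}

```text
time: 7.85
tool_pos: [0.5412, 0.2416, 0.0938]
ee_rot: [3.141, -0.001, 0.776]
wrist_force: [0.1, -0.1, 0.5]
width: 0.0007
```

Call:
{"api": "apply_moves", "payload": {"moves": [[[0, 0, 0], [0, 0, 0], 0], [[0, 0, 0], [0, 0, 0], 0], [[0, 0, 0], [0, 0, 0], 0], [[0, 0, 0], [0, 0, 0], 0], [[0, 0, 0], [0, 0, 0], 0], [[0, 0, 0], [0, 0, 0], 0], [[0, 0, 0], [0, 0, 0], 0], [[0, 0, 0], [0, 0, 0], 0], [[0, 0, 0], [0, 0, 0], 0], [[0, 0, 0], [0, 0, 0], 0]]}}

```text
time: 8.68
tool_pos: [0.541, 0.2415, 0.0935]
ee_rot: [-3.142, -0.0, 0.776]
wrist_force: [-0.4, -0.5, 0.5]
width: 0.0003
```

Call:
{"api": "apply_moves", "payload": {"moves": [[[0, 0, 0], [0, 0, 0], 0], [[0, 0, 0], [0, 0, 0], 0], [[0, 0, 0], [0, 0, 0], 0], [[0, 0, 0], [0, 0, 0], 0], [[0, 0, 0], [0, 0, 0], 0], [[0, 0, 0], [0, 0, 0], 0], [[0, 0, 0], [0, 0, 0], 0], [[0, 0, 0], [0, 0, 0], 0], [[0, 0, 0], [0, 0, 0], 0], [[0, 0, 0], [0, 0, 0], 0]]}}

```text
time: 9.52
tool_pos: [0.541, 0.2415, 0.0935]
ee_rot: [-3.142, -0.0, 0.776]
wrist_force: [-0.6, 0.3, -0.2]
width: 0.0003
```

Call:
{"api": "apply_moves", "payload": {"moves": [[[0, 0, 0], [0, 0, 0], 0], [[0, 0, 0], [0, 0, 0], 0], [[0, 0, 0], [0, 0, 0], 0], [[0, 0, 0], [0, 0, 0], 0], [[0, 0, 0], [0, 0, 0], 0], [[0, 0, 0], [0, 0, 0], 0], [[0, 0, 0], [0, 0, 0], 0], [[0, 0, 0], [0, 0, 0], 0], [[0, 0, 0], [0, 0, 0], 0], [[0, 0, 0], [0, 0, 0], 0]]}}

```text
time: 10.35
tool_pos: [0.541, 0.2415, 0.0935]
ee_rot: [-3.142, -0.0, 0.776]
wrist_force: [-0.8, -0.1, -0.3]
width: 0.0007
```

```bash
python3 plan.py .440 -.395 .2 .25
```

```text
10.35 [0.541  0.2415 0.0935] [-3.1416e+00 -1.0000e-04  7.7580e-01] [0.324 0.237 1.452 0.    1.452 1.119] 0.0007214111637176028 [-0.76 -0.14 -0.35]
shift cm [-51.78  38.37 -10.66] rot [-0.    -0.     0.526]
```

The tips are at z = 0.0795, 31 mm above the ring. That's just over the asked 2–3 cm, so I'll lower 6 mm and hold another two seconds.

Call:
{"api": "apply_moves", "payload": {"moves": [[[0, 0, 0.3], [0, 0, 0], 0], [[0, 0, 0.6], [0, 0, 0], 0], [[0, 0, 0.6], [0, 0, 0], 0], [[0, 0, 0.6], [0, 0, 0], 0], [[0, 0, 0.6], [0, 0, 0], 0], [[0, 0, 0.6], [0, 0, 0], 0], [[0, 0, 0.6], [0, 0, 0], 0], [[0, 0, 0.6], [0, 0, 0], 0], [[0, 0, 0.6], [0, 0, 0], 0], [[0, 0, 0.6], [0, 0, 0], 0]]}}

```text
time: 11.18
tool_pos: [0.541, 0.2415, 0.0876]
ee_rot: [3.142, -0.0, 0.776]
wrist_force: [-0.4, -0.7, 0.1]
width: 0.0007
```

Call:
{"api": "apply_moves", "payload": {"moves": [[[0, 0, 0], [0, 0, 0], 0], [[0, 0, 0], [0, 0, 0], 0], [[0, 0, 0], [0, 0, 0], 0], [[0, 0, 0], [0, 0, 0], 0], [[0, 0, 0], [0, 0, 0], 0], [[0, 0, 0], [0, 0, 0], 0], [[0, 0, 0], [0, 0, 0], 0], [[0, 0, 0], [0, 0, 0], 0], [[0, 0, 0], [0, 0, 0], 0], [[0, 0, 0], [0, 0, 0], 0]]}}

```text
time: 12.02
tool_pos: [0.541, 0.2415, 0.0875]
ee_rot: [-3.142, -0.0, 0.776]
wrist_force: [0.5, -0.2, 0.3]
width: 0.0006
```

Call:
{"api": "apply_moves", "payload": {"moves": [[[0, 0, 0], [0, 0, 0], 0], [[0, 0, 0], [0, 0, 0], 0], [[0, 0, 0], [0, 0, 0], 0], [[0, 0, 0], [0, 0, 0], 0], [[0, 0, 0], [0, 0, 0], 0], [[0, 0, 0], [0, 0, 0], 0], [[0, 0, 0], [0, 0, 0], 0], [[0, 0, -1], [0, 0, 0], 0], [[0, 0, -3], [0, 0, 0], 0], [[0, 0, -6], [0, 0, 0], 0]]}}

```text
time: 12.85
tool_pos: [0.5391, 0.2408, 0.1454]
ee_rot: [-3.139, 0.006, 0.776]
wrist_force: [-0.5, -0.1, 0.0]
width: 0.0005
```

```bash
python3 plan.py .440 -.395 .2 .25
```

```text
12.85 [0.5391 0.2408 0.1454] [-3.1387  0.006   0.7757] [0.324 0.207 1.383 0.    1.559 1.119] 0.0005344485880027562 [-0.5  -0.11  0.02]
shift cm [-51.63  38.44  -5.26] rot [-0.001  0.007  0.526]
```

Call:
{"api": "apply_moves", "payload": {"moves": [[[0, 0, -2.5], [0, 0, 0], 0], [[0, 0, -5], [0, 0, 0], 0], [[-2, 1.5, -6], [0, 0, 0.05], 0], [[-4.5, 3.3, -6], [0, 0, 0.1], 0], [[-7, 5.2, -6], [0, 0, 0.15], 0], [[-9.5, 7.1, -6], [0, 0, 0.2], 0], [[-12, 9, -6], [0, 0, 0.25], 0], [[-14.5, 10.8, -6], [0, 0, 0.3], 0], [[-17, 12.7, -6], [0, 0, 0.35], 0], [[-19.5, 14.5, -6], [0, 0, 0.4], 0]]}}

```text
time: 13.68
tool_pos: [0.503, 0.0, 0.2086]
ee_rot: [3.141, -0.001, 0.373]
wrist_force: [-0.1, -0.3, 0.1]
width: 0.0004
```

```bash
python3 plan.py .440 -.395 .2 .25
```

```text
13.6833 [0.503  0.     0.2086] [ 3.1409e+00 -1.4000e-03  3.7350e-01] [-0.113 -0.017  1.499  0.     1.657  1.085] 0.0003639530245064852 [-0.14 -0.33  0.07]
shift cm [-20.28  34.48   0.85] rot [ 0.001 -0.001  0.123]
```

Call:
{"api": "apply_moves", "payload": {"moves": [[[-1.5, 2.5, 0], [0, 0, 0], 0], [[-3, 5.1, 0], [0, 0, 0], 0], [[-4.5, 7.7, 0], [0, 0, 0.02], 0], [[-6, 10.2, 0], [0, 0, 0.04], 0], [[-7.5, 12.8, 0], [0, 0, 0.06], 0], [[-9, 15.3, 0], [0, 0, 0.08], 0], [[-10.5, 17.9, 0], [0, 0, 0.1], 0], [[-12, 20.4, 0], [0, 0, 0.12], 0], [[-13.5, 23, 0], [0, 0, 0.12], 0], [[-14.5, 24.6, 0], [0, 0, 0.12], 0]]}}

```text
time: 14.52
tool_pos: [0.4581, -0.2833, 0.2084]
ee_rot: [3.14, -0.0, 0.254]
wrist_force: [0.7, 0.8, 0.2]
width: 0.0007
```

```bash
python3 plan.py .440 -.395 .2 .25; python3 - <<'E'
from h import *
from bench import optics,robot
c=optics.get_calibration("wrist"); im=optics.snapshot("wrist"); cv2.imwrite("pics/wrist4.png",im[:,:,::-1])
for b in blobs(im,(0,150,60),(3,255,255),20): print(b,[plane(c,b[0],z).round(4) for z in(.085,.09)])
E
```

```text
14.5167 [ 0.4581 -0.2833  0.2084] [ 3.1399e+00 -3.0000e-04  2.5380e-01] [-6.590e-01  6.300e-02  1.418e+00 -1.000e-03  1.659e+00  6.580e-01] 0.0007042236777436174 [0.69 0.81 0.23]
shift cm [-4.55 10.36  0.85] rot [ 0.002 -0.     0.004]
([90.7, 15.2], [85, 9, 12, 13, 100]) [array([ 0.5793, -0.0917,  0.085 ]), array([ 0.5786, -0.0947,  0.09  ])]
([31.1, 38.5], [26, 33, 11, 12, 92]) [array([ 0.5492, -0.0445,  0.085 ]), array([ 0.549 , -0.0483,  0.09  ])]
([120.8, 84.4], [116, 79, 11, 12, 84]) [array([ 0.5321, -0.1217,  0.085 ]), array([ 0.5321, -0.1242,  0.09  ])]
([387.5, 185.4], [374, 173, 27, 26, 458]) [array([ 0.5057, -0.3797,  0.085 ]), array([ 0.5063, -0.3777,  0.09  ])]
```

View pics/wrist4.png

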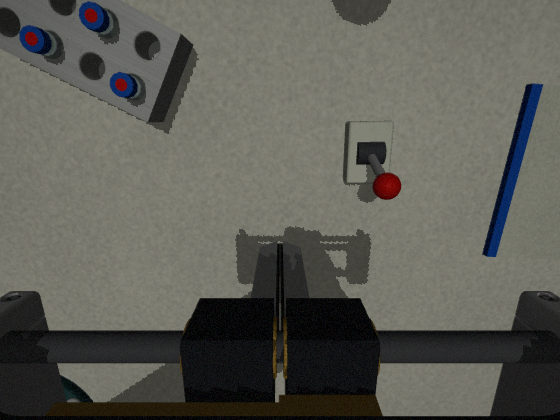

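The block's edges run upright in this wrist view, so the tool is aligned with the push direction. The ball at (387,185) gives (0.506, -0.378), which agrees with the top and side views. I'll go down behind it.

Call:
{"api": "apply_moves", "payload": {"moves": [[[-0.7, 2.6, 0], [0, 0, 0], 0], [[-1.4, 5.2, 0], [0, 0, 0], 0], [[-2.1, 7.8, 0], [0, 0, 0], 0], [[-2.6, 9.8, 0], [0, 0, 0], 0], [[-2.6, 10.3, 1], [0, 0, 0], 0], [[-2.6, 10.3, 3.5], [0, 0, 0], 0], [[-2.6, 10.3, 6], [0, 0, 0], 0], [[-2.6, 10.3, 8.5], [0, 0, 0], 0], [[-2.6, 10.3, 11], [0, 0, 0], 0], [[-2.6, 10.3, 12.5], [0, 0, 0], 0]]}}

```text
time: 15.4
tool_pos: [0.4587, -0.384, 0.0789]
ee_rot: [-3.137, 0.002, 0.257]
wrist_force: [-0.8, 0.5, 0.2]
width: 0.0003
```

```bash
python3 plan.py .538 -.370 .082 .25; python3 - <<'E'
from h import *
from bench import optics,robot
im=optics.snapshot("side"); cv2.imwrite("pics/side5.png",cv2.resize(im[110:210,280:400,::-1],None,fx=5,fy=5))
E
```

```text
15.4 [ 0.4587 -0.384   0.0789] [-3.1366e+00  2.0000e-03  2.5670e-01] [-7.920e-01  2.630e-01  1.450e+00  1.000e-03  1.434e+00  5.220e-01] 0.0002941442242935086 [-0.81  0.52  0.15]
shift cm [ 8.02  0.66 -0.33] rot [-0.005  0.002  0.007]
```

View pics/side5.png

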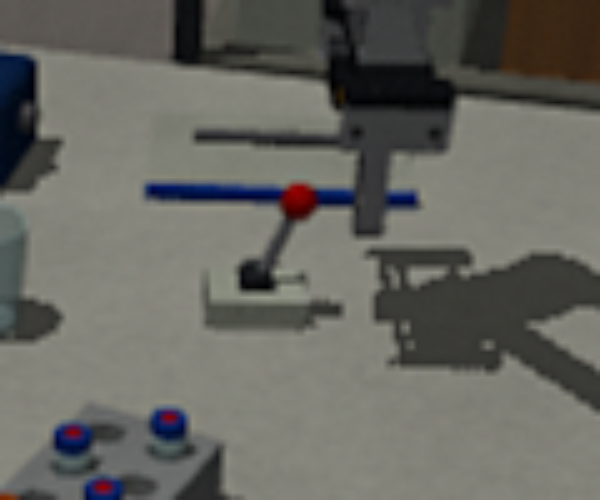

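The fingertip hangs just behind the ball, slightly below it. Now pushing.

Call:
{"api": "apply_moves", "payload": {"moves": [[[0.5, 0, -0.2], [0, 0, 0], 0], [[1.2, 0, -0.2], [0, 0, 0], 0], [[1.9, 0, -0.2], [0, 0, 0], 0], [[2.6, 0, -0.2], [0, 0, 0], 0], [[3.3, 0, -0.2], [0, 0, 0], 0], [[4, 0, -0.2], [0, 0, 0], 0], [[4.7, 0, -0.2], [0, 0, 0], 0], [[5.4, 0, -0.2], [0, 0, 0], 0], [[6, 0, -0.2], [0, 0, 0], 0], [[6.5, 0, -0.2], [0, 0, 0], 0]]}}

```text
time: 16.28
tool_pos: [0.5233, -0.37, 0.0843]
ee_rot: [-3.141, -0.0, 0.256]
wrist_force: [-1.0, 0.1, 1.0]
width: 0.0004
```

```bash
python3 plan.py .538 -.370 .082 .25; python3 - <<'E'
from h import *
from bench import optics,robot
im=optics.snapshot("side"); cv2.imwrite("pics/side6.png",cv2.resize(im[110:210,280:400,::-1],None,fx=5,fy=5))
E
```

```text
16.2833 [ 0.5233 -0.37    0.0843] [-3.1413e+00 -1.0000e-04  2.5610e-01] [-0.704  0.346  1.333  0.     1.463  0.611] 0.0003923361269635525 [-0.98  0.07  0.96]
shift cm [1.43 0.37 0.23] rot [-0.    -0.     0.006]
```

View pics/side6.png

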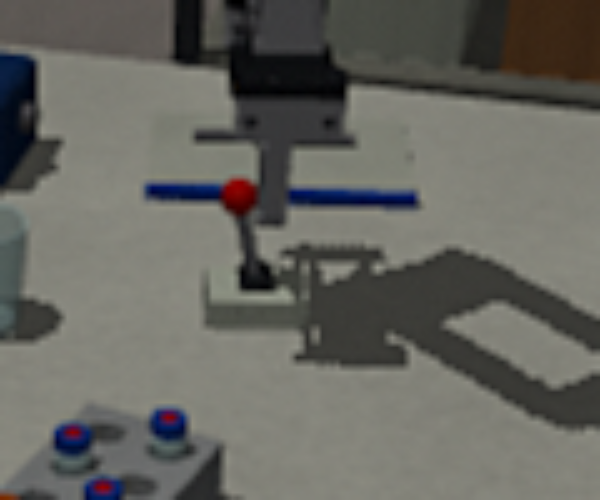

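The lever has passed upright and leans slightly away. Pushing further.

Call:
{"api": "apply_moves", "payload": {"moves": [[[0.3, 0, 0], [0, 0, 0], 0], [[0.6, 0, 0], [0, 0, 0], 0], [[0.8, 0, 0], [0, 0, 0], 0], [[1, 0, 0], [0, 0, 0], 0], [[1.2, 0, 0], [0, 0, 0], 0], [[1.4, 0, 0], [0, 0, 0], 0], [[1.5, 0, 0], [0, 0, 0], 0], [[1.6, 0, 0], [0, 0, 0], 0], [[1.6, 0, 0], [0, 0, 0], 0], [[1.6, 0, 0], [0, 0, 0], 0]]}}

```text
time: 17.17
tool_pos: [0.5382, -0.3663, 0.0846]
ee_rot: [3.141, -0.0, 0.256]
wrist_force: [-0.4, 0.3, -0.2]
width: 0.0005
```

```bash
python3 plan.py .55 -.370 .082 .25; python3 - <<'E'
from h import *
from bench import optics,robot
im=optics.snapshot("side"); cv2.imwrite("pics/side7.png",cv2.resize(im[110:210,280:400,::-1],None,fx=5,fy=5))
E
```

```text
17.1667 [ 0.5382 -0.3663  0.0846] [ 3.1415e+00 -5.0000e-04  2.5580e-01] [-0.685  0.367  1.304  0.     1.47   0.63 ] 0.0005336230667100994 [-0.38  0.26 -0.23]
shift cm [1.05 0.65 0.26] rot [ 0.    -0.     0.006]
```

View pics/side7.png

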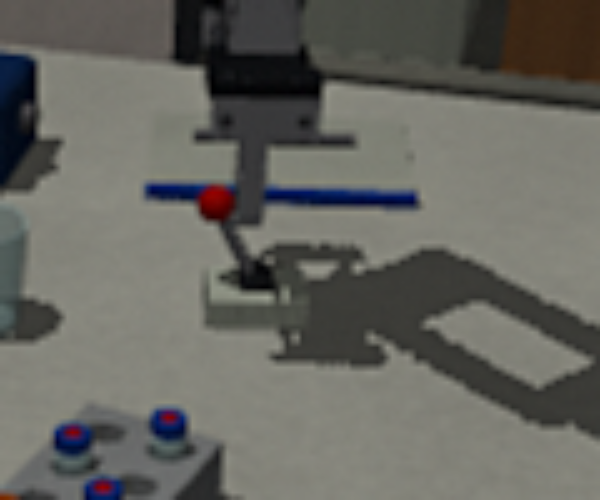

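It leans further, but there's no stop force yet. I'll continue in small steps.

Call:
{"api": "apply_moves", "payload": {"moves": [[[0.1, 0, 0], [0, 0, 0], 0], [[0.2, 0, 0], [0, 0, 0], 0], [[0.3, 0, 0], [0, 0, 0], 0], [[0.4, 0, 0], [0, 0, 0], 0], [[0.4, 0, 0], [0, 0, 0], 0], [[0.5, 0, 0], [0, 0, 0], 0], [[0.5, 0, 0], [0, 0, 0], 0], [[0.5, 0, 0], [0, 0, 0], 0], [[0.5, 0, 0], [0, 0, 0], 0], [[0.5, 0, 0], [0, 0, 0], 0]]}}

```text
time: 18.05
tool_pos: [0.5411, -0.3656, 0.0843]
ee_rot: [-3.141, 0.004, 0.255]
wrist_force: [-6.2, -1.6, 0.4]
width: 0.0006
```

```bash
python3 plan.py .55 -.370 .082 .25; python3 - <<'E'
from h import *
from bench import optics,robot
im=optics.snapshot("side"); cv2.imwrite("pics/side8.png",cv2.resize(im[110:210,280:400,::-1],None,fx=5,fy=5))
c=optics.get_calibration("side")
for b in blobs(im[130:170,300:370],(0,150,60),(3,255,255),8):
    p=(b[0][0]+300,b[0][1]+130); print(p,b[1][4],plane(c,p,.085),plane(c,p,.09))
E
```

```text
18.05 [ 0.5411 -0.3656  0.0843] [-3.1409  0.0035  0.255 ] [-0.68   0.374  1.296 -0.002  1.474  0.636] 0.000649788160005279 [-6.16 -1.62  0.37]
shift cm [0.75 0.65 0.23] rot [-0.001  0.004  0.005]
(322.0, 150.2) 29 [ 0.56076287 -0.36137895  0.085     ] [ 0.55881835 -0.35131017  0.09      ]
```

View pics/side8.png

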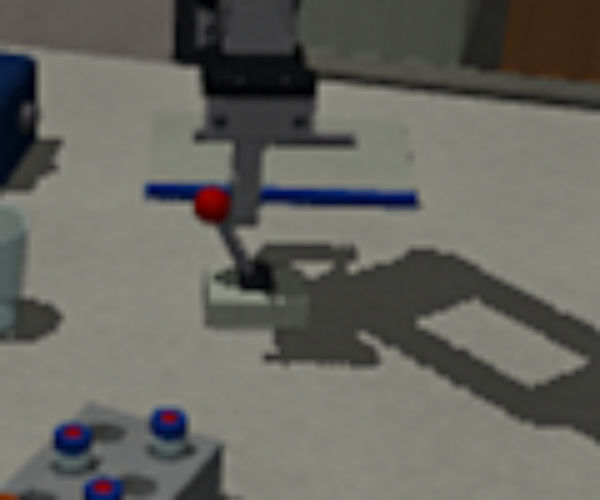

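The force has risen to 6.4 N, above the lever's 1–3 N, and motion lags the command. The ball is at (0.561, -0.361), where the stop is predicted. I'll press another 2 mm, then back off.

Call:
{"api": "apply_moves", "payload": {"moves": [[[0.2, 0, 0], [0, 0, 0], 0], [[0.2, 0, 0], [0, 0, 0], 0], [[0.2, 0, 0], [0, 0, 0], 0], [[0.2, 0, 0], [0, 0, 0], 0], [[-0.5, 0, 0], [0, 0, 0], 0], [[-2, 0, 0], [0, 0, 0], 0], [[-4, 0, 0], [0, 0, 0], 0], [[-6, 0, 0], [0, 0, 0], 0], [[-7.5, 0, 0], [0, 0, 0], 0], [[-8, 0, -1], [0, 0, 0], 0]]}}

```text
time: 18.93
tool_pos: [0.4633, -0.3848, 0.0928]
ee_rot: [-3.138, 0.001, 0.254]
wrist_force: [0.7, -0.8, -0.5]
width: 0.0004
```

Call:
{"api": "apply_moves", "payload": {"moves": [[[0, 0, -2], [0, 0, 0], 0], [[-1, 0, -4], [0, 0, 0], 0], [[-2, 0, -6], [0, 0, 0], 0], [[-3, 0, -8], [0, 0, 0], 0], [[-3, 0, -9], [0, 0, 0], 0], [[-3, 0, -9], [0, 0, 0], 0], [[-3, 0, -9], [0, 0, 0], 0], [[-3, 0, -9], [0, 0, 0], 0], [[-3, 0, -9], [0, 0, 0], 0], [[-3, 0, -9], [0, 0, 0], 0]]}}

```text
time: 19.77
tool_pos: [0.4363, -0.3922, 0.1826]
ee_rot: [-3.139, 0.001, 0.256]
wrist_force: [0.4, 1.1, -0.0]
width: 0.0005
```

```bash
python3 plan.py .55 -.370 .082 .25; python3 - <<'E'
from h import *
from bench import optics,robot
P={}
for n,(x0,x1,y0,y1) in {"side":(300,370,130,170),"top":(420,480,215,260)}.items():
    im=optics.snapshot(n); cv2.imwrite(f"pics/{n}9.png",im[:,:,::-1])
    for b in blobs(im[y0:y1,x0:x1],(0,150,60),(3,255,255),8): P[n]=(b[0][0]+x0,b[0][1]+y0)
    if n=="top":
        old=cv2.imread("pics/top0.png")[:,:,::-1]
        for nm,(a,b,c,d) in dict(rack=(190,255,260,355),box=(180,260,135,220),bottle=(205,255,60,115),beaker=(140,185,385,435)).items(): print(nm,"mean/99.5% diff",np.abs(old[a:b,c:d].astype(int)-im[a:b,c:d]).mean().round(1), np.percentile(np.abs(old[a:b,c:d].astype(int)-im[a:b,c:d]).max(2),99.5))
print(P)
b=tri(optics.get_calibration("top"),P["top"],optics.get_calibration("side"),P["side"]); print(b)
u=np.array([np.cos(.25),np.sin(.25)]); print("lever angle ~",0.5+np.arctan2((b[:2]-[.5265,-.368])@u,b[2]-.022))
E
```

```text
19.7667 [ 0.4363 -0.3922  0.1826] [-3.1387e+00  1.2000e-03  2.5640e-01] [-0.829  0.181  1.339  0.     1.625  0.486] 0.0005250277600624554 [ 0.37  1.11 -0.03]
shift cm [11.57  0.77 10.04] rot [-0.003  0.001  0.006]
rack mean/99.5% diff 2.5 9.0
box mean/99.5% diff 2.8 13.0
bottle mean/99.5% diff 2.7 12.0
beaker mean/99.5% diff 2.4 10.0
{'side': (321.8, 150.3), 'top': (446.6, 218.8)}
[ 0.56150651 -0.3620547   0.08419228]
lever angle ~ 1.0173344007398017
```

View pics/side9.png

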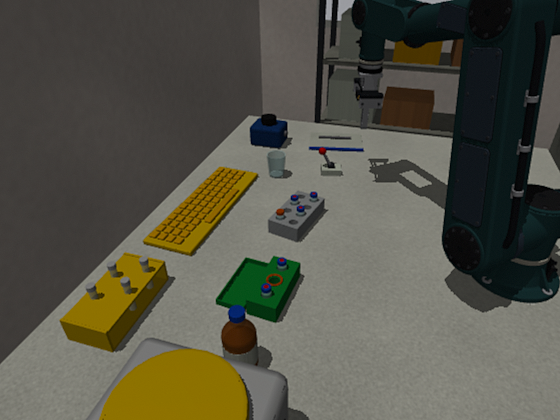

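View pics/top9.png

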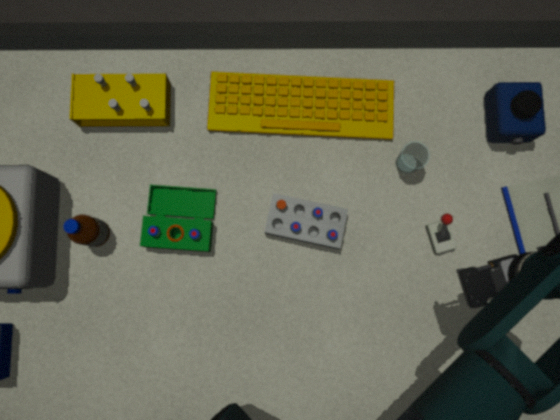

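The lever is at its stop, with the ball at (447,219) in the top view. The rack, box, bottle and beaker look unchanged, and the arm is clear of everything.

```bash
python3 -c "
from bench import job
print(job.close_job())"
```

```text
the job is handed in; nothing more can be done
None
```

I pointed at the orange-capped vial, then at the ringed empty hole, then pushed the log lever to its stop, backed off, and handed the job in at about 20 s of the allowed 54 s.

- **Orange vial:** the closed fingertips stayed about 26 mm above the cap for more than 2.5 s, within about 1 mm of the measured axis by the end. They settled from about 5 mm off at the start of the hold.
- **Ringed hole:** the first hold left the fingertips about 31 mm above the ring, slightly over the asked two or three centimetres. I lowered them to about 25 mm and held again for over 2 s, within about 2 mm of the axis.
- **Lever:** the wrist force rose to about 6 N at the stop. With the arm backed off, the two camera views put the ball at (0.562, -0.362, 0.084), which gives a lever angle of about 1.0 rad.
- **Last checks:** the top-view pictures before and after showed no visible change at the rack, box, bottle or beaker. The wrist force was back to its noise level of about 1 N, and the gripper was well clear of the lever.

The camera views differed by up to about 3 mm on caps and ring, and by about 1 cm on the lever block's corners. No check failed, and the hand-in reported no verdict.

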